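# Put the condiment caddy back in order

## Robot

A 7-joint arm with a two-finger parallel gripper is mounted at the origin on a cart in front of the work surface, level with it; the furniture and walls round the work are solid. World frame = base frame: x ahead of the robot, y to its left, z up, the work surface at z = 0. Lengths are in m, angles in rad, forces in N, time in s.
With the tool pointing down it reaches from about 0.425 to 0.825 m from the base axis. Payload 3.6 kg.
Tool frame: the origin (TCP) lies midway between the tips of the shut fingers; the grasp point (between the pads) lies manip.grasp_offset behind it (manip.grasp_offset is the distance from the TCP to the grasp point, in m); z points along the fingers, y is the line along which they close (so a half turn about z gives the same grasp; the last joint's range is limited). The gripper opens to 85 mm and grips with 20 to 120 N. Pads are 22 mm wide; open, the fingers measure 114 mm over their backs; the gripper's body (76 mm by 85 mm) begins 54 mm behind the grasp point. The pads swing forward as they close: fully open they stand 13 mm farther back than shut.
Start: joints at [-1.282, 0.615, -0.013, 1.423, 0.008, 1.103, -0.04], TCP at [0.201, 0.618, 0.231] pointing down, gripper open.
Joint ranges: [-3.12, 3.12], [-0.3, 2.06], [-1.34, 1.32], [0.26, 2.42], [-1.36, 4.5], [0.01, 1.98], [-2.84, 2.84]. Speed limits (rad/s): [2.79, 2.79, 3.14, 3.14, 3.14, 3.14, 3.14].

## Interface

Orientations are given as a unit quaternion [x, y, z, w].
In Python, from station import manip, eyes gives the robot as it stands.
- The arm moves only by the tool step_arm, never from a script. Its argument "plan" is a list of rows, each a list of 5 numbers: the opening, from 0 (shut) to 1 (fully open), then the shift along the tool's x, y, z as a fraction of full scale, then the turn about the tool's z as a fraction of full scale. A call has 1 to 20 rows; each row shifts and turns the commanded pose from where the row before left it, along the tool's axes as they then stand; what a row does not reach is not made up. Full scale, the value 1, is 3 cm for a shift and 4 degrees for a turn. A row lasts 1/8 s, in which the tool goes at most 62.5 mm and 10.7 degrees, less where a joint would pass 70% of its speed; a pose out of reach is approached as far as the arm can. A call with a number of a shift or a turn outside -1 to 1 is refused whole. A call with a gripper value outside its range is refused whole. The fingers move at their own pace and stop on an object; "grip_force" is the grip in N (left out, the last holds). Time passes only in rows, so rows that do not move let the fingers close. It gives the time, the measured TCP pose, the force, the opening and the grip force at its end, in the units of the state.
- manip.get_obs(): the state, without advancing time (a new reading comes with each control period).
- eyes.get_image(name): name is "scene" or "top" or "wrist"; returns the picture (384x512x3 uint8, red, green, blue); there is no depth.
- eyes.camera_model(name): a dict with "vertical_fov" (degrees; the focal length in pixels is half the picture's height over the tangent of half this angle, whatever the lens; pixels are square), "cx", "cy" (the principal point, pixels), "extrinsics" (4x4, takes a point from world to camera coordinates); the wrist camera has in their place "mount" (4x4, takes a point from camera to tool coordinates, whose origin is the TCP and whose axes are the flange's). Camera axes: x right, y up, looking along -z (the intrinsics and any distortion apply to the point x, -y, -z); pixel columns grow to the right and rows downward; lengths in m; the calibration is good to about 2 mm. A picture is of the moment at which its call begins: read the wrist's pose just before it. camera_model takes no time and is no camera call.
- manip.close_job(): hands the job in; it is judged then, once.
The state is a dict: "time": time; "qpos": joint angles; "dq": joint speeds; "effort": joint torques, N m; "position": TCP position; "ee_rot": TCP orientation; "wrist_force": force on the tool from outside, world axes, zero at the start; "torque": the same for the moment, N m; "finger_gap": finger opening in m; "gripper_force": force on a finger pad.
Only numpy, scipy, OpenCV 4.12 (cv2) and the standard library are available. Lean on these libraries where they do the work, as an engineer would, in place of code of your own. Each camera call takes 0.05 s, during which the arm holds its last target. There are 200 camera calls.

## Task

Put the condiment caddy in order for the table: the red ketchup bottle belongs in the compartment directly in front of the oil bottle, the jam jar directly in front of the honey jar, the yellow mustard bottle between the oil and the honey, and the green-capped herb jar between the ketchup and the jam (front is the side nearer to you). Set each thing down, never drop it, upright on the floor of its own compartment; leave the oil and the honey where they are, tip nothing over, and leave the things around the caddy alone.

Things in the scene. Friction and masses are not known exactly. Their poses are not given: they have to be found in the camera images.
- caddy: fixed reddish-brown wooden tray, 212 x 314 mm, 2 rows of 3 compartments. Origin: centre of its underside, on the worktop; x to its back (away from robot), y to its left. Compartment centres: x -51 (front row, nearer robot) or +51 mm (back), y +102, 0, -102. Each 94 x 94 mm inside, floor 8 mm up. Wall tops over worktop: dividers 36, front and back 40, ends 55 mm; walls 8 thick.
- oil_bottle: dark green bottle of cooking oil with a red cap, 58 mm across, 281 mm tall, loose; it stands at the left or right end of the caddy's back row and stays there. Origin: centre of its underside; z up along its axis. 
- honey_jar: honey jar, amber contents, light grey lid, 71 mm across, 110 mm tall, loose; it stands at the other end of the caddy's back row and stays there. Origin: centre of its underside; z up along its axis. 
- ketchup: cone-nozzled red squeeze bottle of stiff plastic, about 160 g, 126 mm tall; straight round body 52 mm across up to 88 mm, shoulder, collar 45 mm across from 95 to 104 mm, then the nozzle. At the start it stands in one of the caddy's two middle compartments. Origin: centre of its underside; z up along its axis. 
- jam_jar: jam jar with red contents and a white lid, 250 g, 84 mm tall; body 62 to 68 mm across, lid (uppermost 10 mm) 63 mm across. At the start it stands in the other middle compartment of the caddy. Origin: centre of its underside; z up along its axis. 
- mustard: cone-nozzled yellow squeeze bottle of stiff plastic, about 160 g, 126 mm tall; straight round body 52 mm across up to 88 mm, shoulder, collar 45 mm across from 95 to 104 mm, then the nozzle. It starts on the worktop beside the caddy, left or right. Origin: centre of its underside; z up along its axis. 
- herb_jar: glass jar of dried herbs with a green cap and a pale brown label, 110 g, 106 mm tall, 44 mm across; the cap, from 85 to 105 mm, is 45 mm across. It starts on the worktop on the other side of the caddy. Origin: centre of its underside; z up along its axis. 
- green_mug: bystander: dark green mug, 86 mm across, 96 mm tall, with a handle; stands behind and to the left of the caddy. Origin: centre of its underside.
- tea_box: bystander: pale green and white tea carton with its flap up, 102 x 68 x 145 mm; stands behind the caddy. Origin: centre of its underside.
- tumbler: bystander: clear drinking glass, 81 mm across, 91 mm tall; stands behind and to the right of the caddy. Origin: centre of its underside.
Things that resemble listed ones, but are neither listed nor needed, are in the scene too. What is meant by the mustard is not blue, and is the smaller of those in its own colour. What is shaped like the jam_jar but purple is not meant.

How it is judged:
By the outcome, as a careful person would: the job done as asked, in the order asked, and still so for the second after the job is handed in, with the robot touching nothing.
It also fails if it takes over 102 s, if anything falls off the work surface, if the arm or the gripper's body presses on something with over 40 N, if the wrist force passes 120 N, or if a joint passes its speed limit or range.

## Working session

There is one attempt and no reset: what is moved stays moved. The work goes in short steps, Python scripts to look and compute and a tool call to move; the robot and the scene stay as the last step left them, time stands still between calls to the robot, and variables do not carry over. Pictures are saved under pics/ and viewed, at most 14 in all, crops included, and the job is handed in when it is done.

Besides the shell and the picture viewer there is one more tool, called after "Request:" as name([rows], argument=value, ...), one row to a line, values as JSON. step_arm: Moves the arm, as the interface text tells. Shift numbers are shares of 3 cm and turn numbers shares of 4 degrees, none past 1 either way. Its arguments: {"type":"object","properties":{"plan":{"type":"array","items":{"type":"array","items":{"type":"number","minimum":-1,"maximum":1}}},"grip_force":{"type":"number"}},"required":["plan"]}

```bash
mkdir -p pics; ls
python3 - <<'E'
from station import manip, eyes
import cv2, numpy as np
np.set_printoptions(precision=4,suppress=True)
print(manip.get_obs(), manip.grasp_offset)
for n in ["scene","top"]:
    cv2.imwrite(f"pics/{n}0.png",cv2.resize(eyes.get_image(n)[:,:,::-1],(800,600),interpolation=cv2.INTER_CUBIC))
for n in ["scene","top","wrist"]: print(n,eyes.camera_model(n))
E
```

```text
pics
{'time': 0.0, 'qpos': array([-1.2825,  0.6159, -0.0126,  1.4249,  0.0081,  1.1034, -0.0404]), 'dq': array([-0.0014, -0.0011,  0.0008,  0.0014,  0.0011,  0.0002,  0.0005]), 'effort': array([ -0.0003, -46.9221,   0.2593, -17.1029,   0.01  ,   0.0098,
         0.    ]), 'position': array([0.201 , 0.6173, 0.2301]), 'ee_rot': array([ 0.1567,  0.9876, -0.0013, -0.0002]), 'wrist_force': array([ 0.6161,  0.5325, -0.3579]), 'torque': array([-0.0281,  0.0366,  0.    ]), 'gripper_force': 0.0, 'finger_gap': 0.08551550996536923} 0.0187
scene {'vertical_fov': 48.53881137748935, 'cx': 256.710913065517, 'cy': 189.70051085533206, 'extrinsics': array([[ 0.8334, -0.5526, -0.0085, -0.4525],
       [ 0.4052,  0.6006,  0.6893, -0.2852],
       [-0.3757, -0.5779,  0.7245, -1.0433],
       [ 0.    ,  0.    ,  0.    ,  1.    ]])}
top {'vertical_fov': 46.9492708209352, 'cx': 254.85422968161797, 'cy': 187.99463976521426, 'extrinsics': array([[-0.0295, -0.9994, -0.0174,  0.0367],
       [ 0.9805, -0.0324,  0.194 , -0.5686],
       [-0.1944, -0.0113,  0.9809, -1.2933],
       [ 0.    ,  0.    ,  0.    ,  1.    ]])}
wrist {'vertical_fov': 70.43248385576223, 'cx': 256.8749359211327, 'cy': 191.5620718298166, 'mount': array([[ 0.0001,  0.9572,  0.2896,  0.0742],
       [ 1.    ,  0.0005, -0.002 , -0.002 ],
       [-0.0021,  0.2896, -0.9572, -0.142 ],
       [ 0.    ,  0.    ,  0.    ,  1.    ]])}
```

View pics/top0.png

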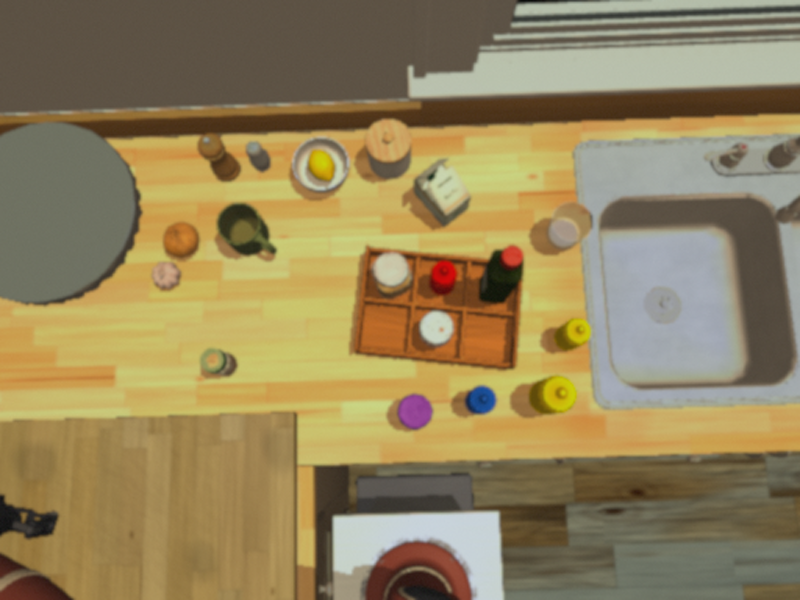

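View pics/scene0.png

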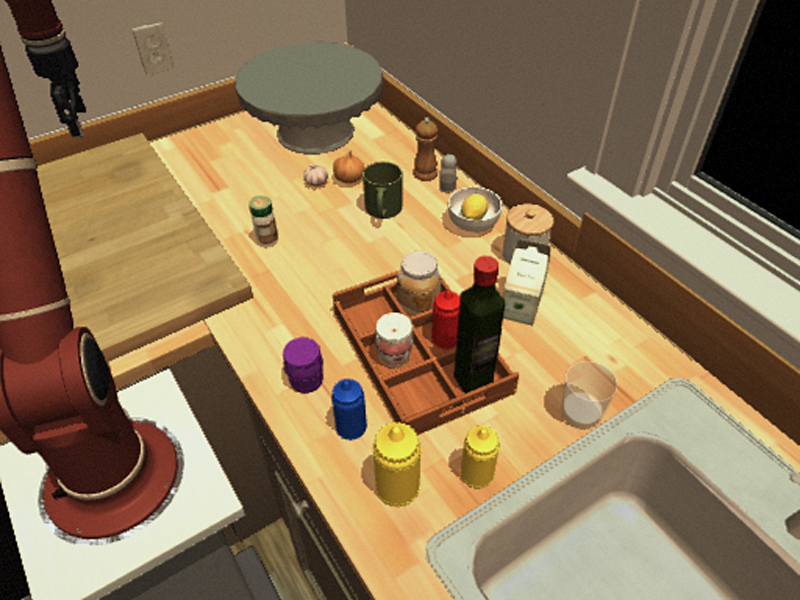

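The top view (800x600) shows honey at back left (390,272), oil at back right (511,257 is its red cap), ketchup at back middle (444,277) and jam at front middle (436,328).

Could be mistaken for the targets:
- **Mustard:** small yellow (575,333), large yellow (553,393) or blue (481,400). I choose the small yellow.
- **Jam:** white lid (436,328), purple (414,411) or the honey lid (390,272). I choose the white lid in the front middle.
- **Ketchup:** red bottle (444,277) or the oil cap (511,257). I choose the red bottle.
- **Herb:** green cap (214,362) or the mug. I choose the green cap.

Next is a close crop to check these.

```bash
cat > h.py <<'E'
import numpy as np, cv2
from station import manip, eyes
np.set_printoptions(precision=4,suppress=True)
def ray(cam,u,v):
    m=eyes.camera_model(cam); f=192/np.tan(np.radians(m["vertical_fov"]/2))
    d=np.array([(u-m["cx"])/f,-(v-m["cy"])/f,-1])
    if cam=="wrist":
        from scipy.spatial.transform import Rotation as R
        o=manip.get_obs(); T=np.eye(4); T[:3,:3]=R.from_quat(o["ee_rot"]).as_matrix(); T[:3,3]=o["position"]; E=T@m["mount"]
    else: E=np.linalg.inv(m["extrinsics"])
    return E[:3,3],E[:3,:3]@d
def at(cam,u,v,z):
    c,d=ray(cam,u,v); return c+d*(z-c[2])/d[2]
def proj(cam,p):
    m=eyes.camera_model(cam); f=192/np.tan(np.radians(m["vertical_fov"]/2))
    q=(m["extrinsics"]@np.append(p,1))[:3]; return np.array([m["cx"]+f*q[0]/-q[2],m["cy"]-f*q[1]/-q[2]])
def crop(img,x,y,w,h,s,name):
    cv2.imwrite(name,cv2.resize(img[y:y+h,x:x+w,::-1],None,fx=s,fy=s,interpolation=cv2.INTER_CUBIC))
E
python3 - <<'E'
from h import *
a=eyes.get_image("top"); crop(a,215,145,180,130,4.4,"pics/tc.png")
b=eyes.get_image("scene"); crop(b,170,150,180,180,3.3,"pics/sc.png")
E
```

```text
(no output)
```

View pics/tc.png

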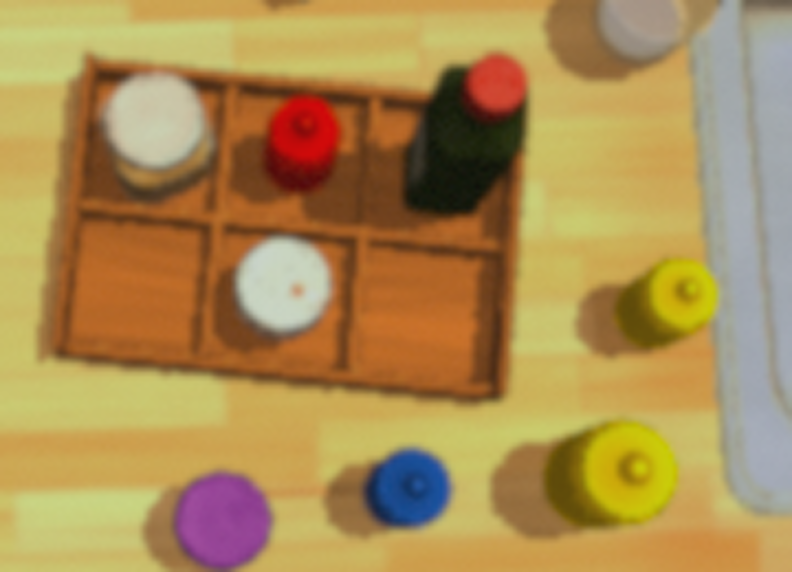

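View pics/sc.png

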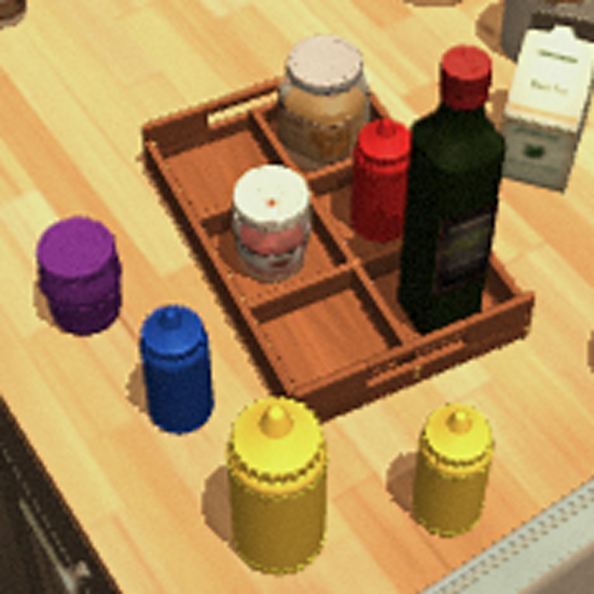

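The crops confirm the choices. The small yellow nozzle is at (688,290), the ketchup nozzle at (304,124), the jam lid at (284,285), the divider junctions at (217,219) and (361,238), and the caddy corners at (60,355) and (500,397).

Run:
```python
from h import *
def t(x,y,z): return at("top",(x+.5)/4.4-.5+215,(y+.5)/4.4-.5+145,z)
def s(x,y,z): return at("scene",(x+.5)/3.3-.5+170,(y+.5)/3.3-.5+150,z)
J1=t(217,219,.036);J2=t(361,238,.036);print("junc",J1,J2,J2-J1,np.linalg.norm(J2-J1))
for n,x,y,z in [("BL",88,60,.055),("FL",58,355,.055),("FR",500,398,.055)]: print(n,t(x,y,z))
c=(J1+J2)/2; d=(J1-J2);th=np.arctan2(-d[0],d[1]);print("centre",c,"yaw deg",np.degrees(th))
ob=dict(ket=(304,123,.134),jam=(284,285,.092),mus=(688,289,.126),big=(635,466,.2),honey=(157,121,.118),oil=(497,85,.289))
for k,v in ob.items(): print(k,t(*v))
print("scene ket",s(386,124,.134),"jam",s(272,190,.092),"mus",s(461,412,.126), "FL",s(290,408,.055),"oil",s(467,60,.289),"honey",s(325,62,.118))
print("herb",at("top",214/1.5625,356/1.5625,.106),at("scene",261/1.5625,202/1.5625,.106))
print("tea",at("top",442/1.5625,172/1.5625,.145))
```

```text
junc [ 0.5524 -0.0082  0.036 ] [ 0.5356 -0.1085  0.036 ] [-0.0168 -0.1002  0.    ] 0.10160998014671901
BL [0.6656 0.0789 0.055 ]
FL [0.458  0.1037 0.055 ]
FR [ 0.4193 -0.1956  0.055 ]
centre [ 0.544  -0.0583  0.036 ] yaw deg -9.516123836334419
ket [ 0.5966 -0.0666  0.134 ]
jam [ 0.4959 -0.0509  0.092 ]
mus [ 0.4799 -0.3106  0.126 ]
big [ 0.3639 -0.2519  0.2   ]
honey [0.605  0.0302 0.118 ]
oil [ 0.5793 -0.1698  0.289 ]
scene ket [ 0.5939 -0.0688  0.134 ] jam [ 0.499  -0.0454  0.092 ] mus [ 0.4802 -0.3099  0.126 ] FL [ 0.4102 -0.2047  0.055 ] oil [ 0.5815 -0.1675  0.289 ] honey [0.604  0.0319 0.118 ]
herb [0.4531 0.3635 0.106 ] [0.4482 0.3693 0.106 ]
tea [ 0.7829 -0.0715  0.145 ]
```

Request:
step_arm([
  [1, 0, 0, 0, 1],
  [1, 0, 0, 0, 1],
  [1, 0, 0, 0, 1],
  [1, 0, 0, 0, 1],
  [1, 0, 0, 0, 1],
  [1, 0, 0, 0, 1],
  [1, 0, 0, 0, 1],
  [1, 0, 0, 0, 1],
  [1, 0, 0, 0, 1],
  [1, 0, 0, 0, 1],
  [1, 0, 0, 0, 1],
  [1, 0, 0, 0, 1],
  [1, 0, 0, 0, 1],
  [1, 0, 0, 0, 1],
  [1, 0, 0, 0, 1],
  [1, 0, 0, 0, 1],
  [1, 0, 0, 0, 1],
  [1, 0, 0, 0, 1],
  [1, 0, 0, 0, 1],
  [1, 0, 0, 0, 0.8],
], grip_force=35)

```text
time: 2.7
position: [0.2006, 0.6173, 0.2302]
ee_rot: [0.751, 0.661, -0.001, 0.001]
wrist_force: [0.3, 0.7, -0.5]
finger_gap: 0.0853
gripper_force: 0.0
```

```bash
cat >> h.py <<'E'
from scipy.spatial.transform import Rotation as R
def go(*pts):
    """shifts (units of 3 cm, tool axes) from measured pose through world points"""
    o=manip.get_obs(); M=R.from_quat(o["ee_rot"]).as_matrix(); p=o["position"]
    print("t",round(o["time"],2),"pos",p,"xaz",np.degrees(np.arctan2(M[1,0],M[0,0])).round(2),"gap",round(o["finger_gap"],4),"q",o["qpos"],"F",o["wrist_force"],o["gripper_force"])
    for q in pts: print(q,(M.T@(np.array(q)-p)/.03).round(2)); p=np.array(q)
E
python3 -c "
from h import *
go((.585,-.066,.23),(.595,-.067,.06))"
```

```text
t 2.7 pos [0.2006 0.6173 0.2302] xaz 82.68 gap 0.0853 q [-1.49    0.636   0.3577  1.4331 -0.2335  1.1171 -1.2211] F [ 0.3084  0.7222 -0.5486] 0.0
(0.585, -0.066, 0.23) [-20.96  15.61   0.05]
(0.595, -0.067, 0.06) [0.02 0.34 5.67]
```

Request:
step_arm([
  [1, -1, 0.75, 0, 0],
  [1, -1, 0.75, 0, 0],
  [1, -1, 0.75, 0, 0],
  [1, -1, 0.75, 0, 0],
  [1, -1, 0.75, 0, 0],
  [1, -1, 0.75, 0, 0],
  [1, -1, 0.75, 0, 0],
  [1, -1, 0.75, 0, 0],
  [1, -1, 0.75, 0, 0],
  [1, -1, 0.75, 0, 0],
  [1, -1, 0.75, 0, 0],
  [1, -1, 0.75, 0, 0],
  [1, -1, 0.75, 0, 0],
  [1, -1, 0.75, 0, 0],
  [1, -1, 0.75, 0, 0],
  [1, -1, 0.75, 0, 0],
  [1, -1, 0.75, 0, 0],
  [1, -1, 0.75, 0, 0],
  [1, -1, 0.75, 0, 0],
  [1, -1, 0.75, 0, 0],
])

```text
time: 5.2
position: [0.5725, -0.0347, 0.2312]
ee_rot: [0.75, 0.661, -0.0, -0.0]
wrist_force: [0.9, 0.1, -0.2]
finger_gap: 0.0856
gripper_force: 0.0
```

Request:
step_arm([
  [1, -0.95, 0.9, 0, 0],
  [1, 0, 0, 0, 0],
  [1, 0, 0, 0, 0],
])

```text
time: 5.58
position: [0.5948, -0.0646, 0.2309]
ee_rot: [0.75, 0.661, -0.0, -0.001]
wrist_force: [-0.5, 0.3, -0.7]
finger_gap: 0.0855
gripper_force: 0.0
```

```bash
python3 -c "
from h import *
go((.595,-.067,.23),(.595,-.067,.06))
i=eyes.get_image('wrist');crop(i,0,0,512,384,1.5,'pics/w1.png')
for p in [(.595,-.067,.134),(.595,-.067,.1),(.497,-.049,.092)]:
    m=eyes.camera_model('wrist');o=manip.get_obs();T=np.eye(4);T[:3,:3]=R.from_quat(o['ee_rot']).as_matrix();T[:3,3]=o['position'];q=np.linalg.inv(T@m['mount'])@np.append(p,1);f=192/np.tan(np.radians(m['vertical_fov']/2));print(1.5*(m['cx']-f*q[0]/q[2]),1.5*(m['cy']+f*q[1]/q[2]))
"
```

```text
t 5.58 pos [ 0.5948 -0.0646  0.2309] xaz 82.8 gap 0.0855 q [-0.191   0.5625  0.4318  1.59   -0.2616  1.0482  0.1883] F [-0.5314  0.2743 -0.7374] 0.0
(0.595, -0.067, 0.23) [-0.08  0.02  0.03]
(0.595, -0.067, 0.06) [-0.01  0.01  5.67]
387.59542120866314 292.56875119834126
387.40429381034295 277.9145118326928
247.0506945384222 267.11754885514426
```

View pics/w1.png

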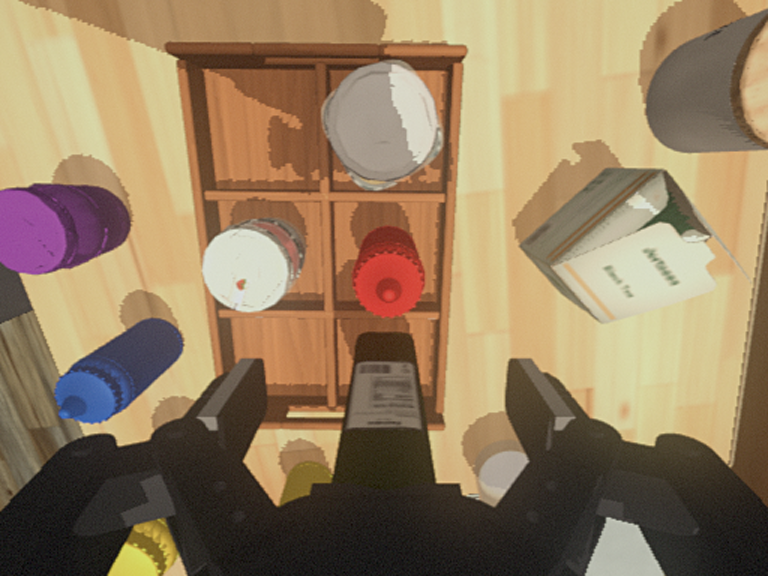

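Request:
step_arm([
  [1, -0.07, 0, 0.8, 0],
  [1, 0, 0, 1, 0],
  [1, 0, 0, 1, 0],
  [1, 0, 0, 1, 0],
  [1, 0, 0, 1, 0],
  [1, 0, 0, 0.5, 0],
  [1, 0, 0, 0.25, 0],
  [0.8, 0, 0, 0, 0],
  [0, 0, 0, 0, 0],
  [0, 0, 0, 0, 0],
  [0, 0, 0, 0, 0],
  [0, 0, 0, 0, 0],
  [0, 0, 0, 0, 0],
])

```text
time: 7.25
position: [0.5961, -0.0678, 0.0661]
ee_rot: [0.75, 0.661, 0.001, 0.001]
wrist_force: [1.3, -0.6, 5.8]
finger_gap: 0.0505
gripper_force: 37.0
```

```bash
python3 -c "
from h import *
go((.595,-.065,.12),(.4806,-.1538,.12),(.4806,-.1538,.065))"
```

```text
t 7.25 pos [ 0.5961 -0.0678  0.0661] xaz 82.76 gap 0.0505 q [-0.1288  0.7584  0.3405  1.7477 -0.3667  0.6958  0.2828] F [ 1.2646 -0.5928  5.8409] 36.96092172525823
(0.595, -0.065, 0.12) [ 0.09 -0.04 -1.8 ]
(0.4806, -0.1538, 0.12) [-3.42 -3.41 -0.01]
(0.4806, -0.1538, 0.065) [-0.   -0.    1.83]
```

Request:
step_arm([
  [0, 0, 0, -0.5, 0],
  [0, 0, 0, -1, 0],
  [0, 0, 0, -1, 0],
  [0, 0, 0, -1, 0],
  [0, 0, -0.45, 0, 0],
  [0, 0, -1, 0, 0],
  [0, 0, -1, 0, 0],
  [0, 0, -1, 0, 0],
  [0, -0.5, 0, 0, 0],
  [0, -1, 0, 0, 0],
  [0, -1, 0, 0, 0],
  [0, -0.8, 0, 0, 0],
  [0, 0, 0, 0.5, 0],
  [0, 0, 0, 1, 0],
  [0, 0, 0, 1, 0],
  [0, 0, 0, 0.5, 0],
  [0, 0, 0, 0, 0],
])

```text
time: 9.38
position: [0.4794, -0.152, 0.0787]
ee_rot: [0.75, 0.661, -0.001, -0.001]
wrist_force: [0.3, -0.2, -1.0]
finger_gap: 0.0508
gripper_force: 37.0
```

```bash
python3 -c "
from h import *
go((.4806,-.1538,.0661))
crop(eyes.get_image('wrist'),0,0,512,384,1.5,'pics/w2.png')"
```

```text
t 9.38 pos [ 0.4794 -0.152   0.0787] xaz 82.81 gap 0.0508 q [ 0.0459  0.6335  0.3286  2.0091 -0.3692  0.5586  0.5062] F [ 0.2588 -0.1824 -1.0108] 37.01273955521174
(0.4806, -0.1538, 0.0661) [-0.06  0.05  0.42]
```

View pics/w2.png

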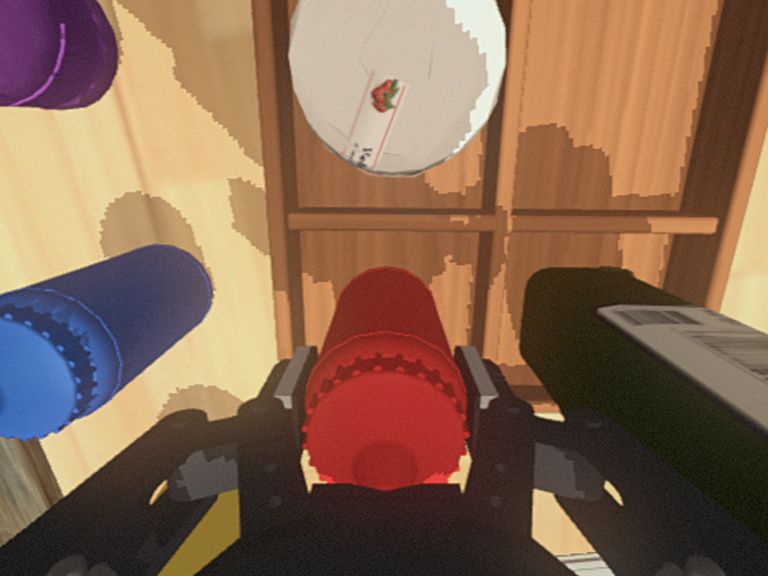

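The ketchup is centred between the front wall (col 285) and the middle divider (col 490), and upright. Lowering it the last 12 mm.

Request:
step_arm([
  [0, 0, 0, 0.25, 0],
  [0, 0, 0, 0.1, 0],
  [0, 0, 0, 0.05, 0],
  [0, 0, 0, 0, 0],
])

```text
time: 9.93
position: [0.4799, -0.1528, 0.0679]
ee_rot: [0.75, 0.661, 0.0, 0.0]
wrist_force: [0.6, 1.2, -0.5]
finger_gap: 0.0505
gripper_force: 37.0
```

Request:
step_arm([
  [0, 0, 0, 0.05, 0],
  [0, 0, 0, 0.05, 0],
  [0, 0, 0, 0, 0],
])

```text
time: 10.3
position: [0.4801, -0.1529, 0.066]
ee_rot: [0.75, 0.661, 0.0, 0.0]
wrist_force: [-2.5, 0.7, 8.5]
finger_gap: 0.051
gripper_force: 37.8
```

Request:
step_arm([
  [0.8, 0, 0, 0, 0],
  [0.8, 0, 0, 0, 0],
  [0.85, 0, 0, -0.2, 0],
  [0.85, 0, 0, -1, 0],
  [0.85, 0, 0, -1, 0],
  [1, 0, 0, -1, 0],
  [1, 0, 0, -0.2, 0],
  [1, 0, 0, 0, 0],
])

```text
time: 11.3
position: [0.4797, -0.1526, 0.1667]
ee_rot: [0.75, 0.661, 0.0, -0.0]
wrist_force: [0.9, 0.0, -0.7]
finger_gap: 0.0852
gripper_force: 0.0
```

```bash
python3 -c "
from h import *
go((.497,-.049,.168),(.497,-.049,.05))"
```

```text
t 11.3 pos [ 0.4797 -0.1526  0.1667] xaz 82.78 gap 0.0852 q [-0.0214  0.4997  0.4196  1.9314 -0.2849  0.7683  0.4333] F [ 0.9231  0.028  -0.7434] 0.0
(0.497, -0.049, 0.168) [ 3.5   0.14 -0.04]
(0.497, -0.049, 0.05) [-0.    0.    3.93]
```

Request:
step_arm([
  [1, 0.5, 0.02, 0, 0],
  [1, 1, 0.04, 0, 0],
  [1, 1, 0.04, 0, 0],
  [1, 0.7, 0.03, 0, 0],
  [1, 0.3, 0.01, 0, 0],
  [1, 0, 0, 0, 0],
  [1, 0, 0, 0, 0],
])

```text
time: 12.18
position: [0.4969, -0.0502, 0.1667]
ee_rot: [0.751, 0.66, -0.0, 0.0]
wrist_force: [-0.1, -1.0, 0.7]
finger_gap: 0.0854
gripper_force: 0.0
```

```bash
python3 -c "
from h import *
go((.497,-.049,.168),(.497,-.049,.05))"
```

```text
t 12.18 pos [ 0.4969 -0.0502  0.1667] xaz 82.67 gap 0.0854 q [-0.2356  0.4956  0.427   1.9416 -0.2874  0.764   0.2275] F [-0.0933 -0.9627  0.7245] 0.0
(0.497, -0.049, 0.168) [ 0.04 -0.   -0.04]
(0.497, -0.049, 0.05) [0.   0.   3.93]
```

Request:
step_arm([
  [1, 0.04, 0, 0.5, 0],
  [1, 0, 0, 1, 0],
  [1, 0, 0, 1, 0],
  [1, 0, 0, 0.9, 0],
  [1, 0, 0, 0.4, 0],
  [1, 0, 0, 0, 0],
  [1, 0, 0, 0, 0],
  [0, 0, 0, 0, 0],
  [0, 0, 0, 0, 0],
  [0, 0, 0, 0, 0],
  [0, 0, 0, 0, 0],
], grip_force=40)

```text
time: 13.55
position: [0.4972, -0.0478, 0.0541]
ee_rot: [0.75, 0.661, 0.0, -0.0]
wrist_force: [-2.9, 0.5, 7.7]
finger_gap: 0.0623
gripper_force: 42.2
```

```bash
python3 -c "
from h import *
go((.497,-.049,.11),(.506,.0486,.11))"
```

```text
t 13.55 pos [ 0.4972 -0.0478  0.0541] xaz 82.81 gap 0.0623 q [-0.1485  0.6712  0.3042  2.0358 -0.4071  0.4919  0.3302] F [-2.8628  0.4921  7.7004] 42.190768690779805
(0.497, -0.049, 0.11) [-0.04 -0.   -1.86]
(0.506, 0.0486, 0.11) [ 3.27 -0.11  0.  ]
```

Request:
step_arm([
  [0, 0, 0, -0.3, 0],
  [0, 0, 0, -0.6, 0],
  [0, 0, 0, -0.8, 0],
  [0, 0, 0, -0.2, 0],
  [0, 0, 0, 0, 0],
], grip_force=45)

```text
time: 14.18
position: [0.4974, -0.0477, 0.1099]
ee_rot: [0.75, 0.661, 0.0, 0.0]
wrist_force: [0.5, -0.4, -2.9]
finger_gap: 0.0624
gripper_force: 50.7
```

```bash
python3 -c "
from h import *
go((.506,.0486,.11),(.506,.0486,.054))
crop(eyes.get_image('wrist'),0,0,512,384,1.5,'pics/w3.png')
i=eyes.get_image('scene');crop(i,170,130,180,180,3.3,'pics/s3.png')"
```

```text
t 14.18 pos [ 0.4974 -0.0477  0.1099] xaz 82.78 gap 0.0624 q [-0.1995  0.5806  0.3753  1.9972 -0.3508  0.6255  0.281 ] F [ 0.504  -0.3666 -2.8795] 50.68250886630267
(0.506, 0.0486, 0.11) [ 3.22 -0.12 -0.  ]
(0.506, 0.0486, 0.054) [-0.   -0.    1.87]
```

View pics/s3.png

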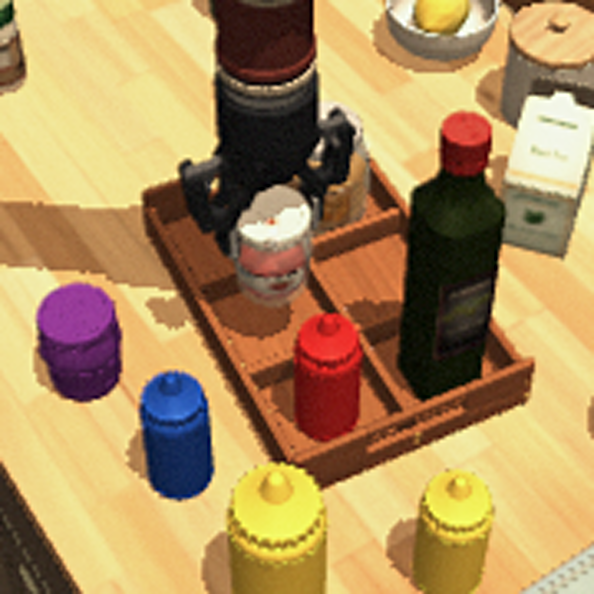

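Request:
step_arm([
  [0, 0.5, -0.05, 0, 0],
  [0, 1, -0.08, 0, 0],
  [0, 1, -0.08, 0, 0],
  [0, 0.6, -0.07, 0, 0],
  [0, 0.12, 0, 0.3, 0],
  [0, 0, 0, 0.6, 0],
  [0, 0, 0, 0.6, 0],
  [0, 0, 0, 0.2, 0],
  [0, 0, 0, 0, 0],
])

```text
time: 15.4
position: [0.5009, 0.0484, 0.0583]
ee_rot: [0.751, 0.661, -0.001, -0.0]
wrist_force: [0.4, 0.0, -3.7]
finger_gap: 0.0621
gripper_force: 50.6
```

```bash
python3 -c "
from h import *
go((.501,.0486,.054))
crop(eyes.get_image('wrist'),0,0,512,384,1.5,'pics/w4.png')"
```

```text
t 15.4 pos [0.5009 0.0484 0.0583] xaz 82.71 gap 0.0621 q [-0.3574  0.6709  0.3303  2.0225 -0.4211  0.5147  0.1498] F [ 0.4447  0.0318 -3.6648] 50.61151921749115
(0.501, 0.0486, 0.054) [0.01 0.   0.14]
```

View pics/w4.png

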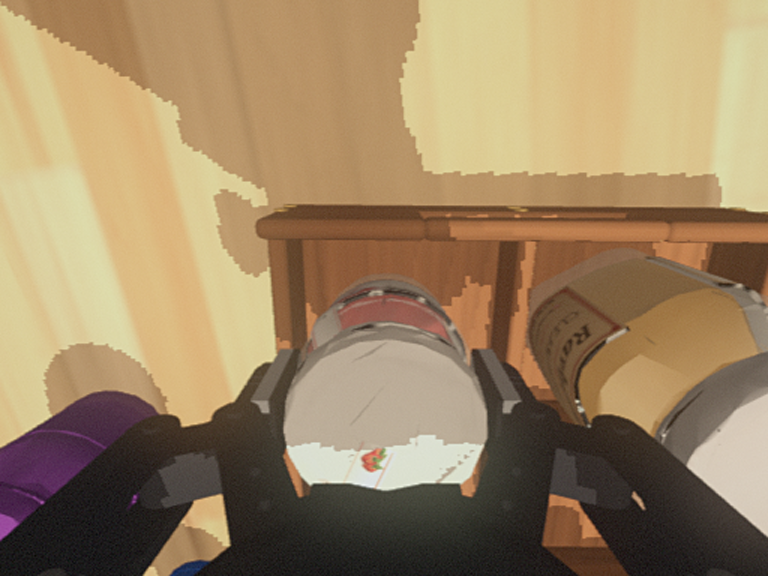

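The jam is within its compartment (jar cols 305–470, walls at 285 and 500) with a gap to the honey. Lowering it slowly.

Request:
step_arm([
  [0, 0, 0, 0.08, 0],
  [0, 0, 0, 0.06, 0],
  [0, 0, 0, 0.05, 0],
  [0, 0, 0, 0, 0],
])

```text
time: 15.95
position: [0.5015, 0.049, 0.0542]
ee_rot: [0.75, 0.661, 0.001, -0.0]
wrist_force: [-1.0, -0.4, 5.1]
finger_gap: 0.0624
gripper_force: 51.5
```

Request:
step_arm([
  [0.84, 0, 0, 0, 0],
  [0.84, 0, 0, 0, 0],
  [0.84, 0, 0, -0.3, 0],
  [0.84, 0, 0, -1, 0],
  [0.84, 0, 0, -1, 0],
  [0.84, 0, 0, -1, 0],
  [0.84, 0, 0, -1, 0],
  [0.84, 0, 0, -0.7, 0],
  [1, 0, 0, 0, 0],
])

```text
time: 17.08
position: [0.5023, 0.0489, 0.2049]
ee_rot: [0.75, 0.661, 0.002, 0.001]
wrist_force: [-0.6, -0.3, -0.0]
finger_gap: 0.0853
gripper_force: 0.0
```

```bash
python3 -c "
from h import *
go((.4800,-.3105,.2),(.48,-.3105,.058))
c1,d1=ray('top',(635.5)/4.4-.5+215,(467.5)/4.4-.5+145);c2,d2=ray('scene',277.5/3.3-.5+170,405.5/3.3-.5+150)
s=np.linalg.lstsq(np.c_[d1,-d2],c2-c1,rcond=None)[0];print(c1+s[0]*d1,c2+s[1]*d2)
crop(eyes.get_image('top'),215,145,180,130,4.4,'pics/t5.png')"
```

```text
t 17.07 pos [0.5023 0.0489 0.2049] xaz 82.77 gap 0.0853 q [-0.4739  0.4539  0.4839  1.8864 -0.2728  0.8618  0.0204] F [-0.5547 -0.3039 -0.0053] 0.0
(0.48, -0.3105, 0.2) [-11.98   0.77   0.15]
(0.48, -0.3105, 0.058) [-0.01 -0.02  4.73]
[ 0.3649 -0.2587  0.1685] [ 0.3651 -0.2588  0.1686]
```

View pics/t5.png

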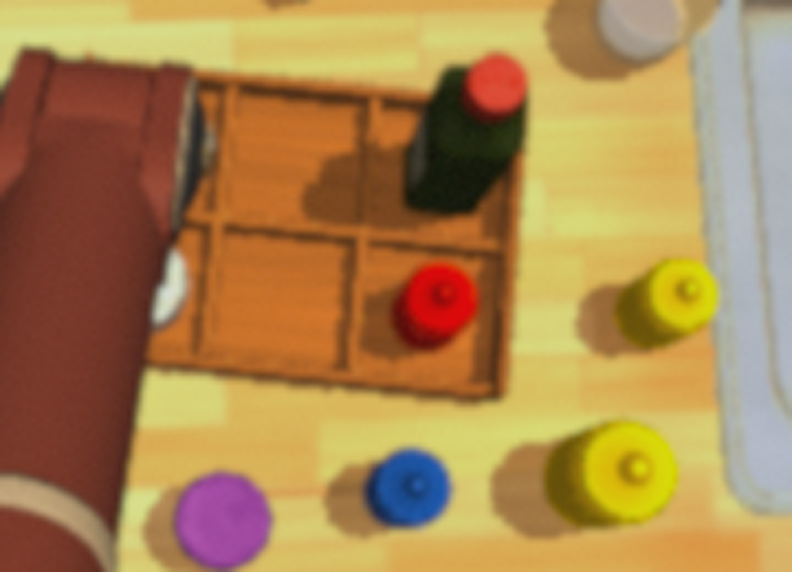

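The ketchup is in its compartment, the oil hasn't moved, and the jam is visible at front left. Next is the mustard.

Request:
step_arm([
  [1, 0, -0.6, 0, 0],
  [1, -0.4, -0.6, 0, 0],
  [1, -1, 0, 0, 0],
  [1, -1, 0, 0, 0],
  [1, -1, 0, 0, 0],
  [1, -1, 0, 0, 0],
  [1, -1, 0, 0, 0],
  [1, -1, 0, 0, 0],
  [1, -1, 0, 0, 0],
  [1, -1, 0.2, 0, 0],
  [1, -1, 0.5, 0, 0],
  [1, -1, 0.5, 0, 0],
  [1, -1, 0.5, 0, 0],
  [1, -0.6, 0.27, 0, 0],
  [1, 0, 0, 0, 0],
  [1, 0, 0, 0, 0],
])

```text
time: 19.12
position: [0.4783, -0.3097, 0.2021]
ee_rot: [0.75, 0.661, -0.0, -0.001]
wrist_force: [-0.8, -0.4, -0.8]
finger_gap: 0.0853
gripper_force: 0.0
```

```bash
python3 -c "
from h import *
go((.4800,-.3105,.205),(.48,-.3105,.058))
crop(eyes.get_image('wrist'),0,0,512,384,1.5,'pics/w6.png')
for p in [(.480,-.3105,.126)]:
    m=eyes.camera_model('wrist');o=manip.get_obs();T=np.eye(4);T[:3,:3]=R.from_quat(o['ee_rot']).as_matrix();T[:3,3]=o['position'];q=np.linalg.inv(T@m['mount'])@np.append(p,1);f=192/np.tan(np.radians(m['vertical_fov']/2));print(1.5*(m['cx']-f*q[0]/q[2]),1.5*(m['cy']+f*q[1]/q[2]))
"
```

```text
t 19.12 pos [ 0.4783 -0.3097  0.2021] xaz 82.8 gap 0.0853 q [ 0.2301  0.5589  0.486   1.7091 -0.3093  0.9535  0.7092] F [-0.8172 -0.442  -0.7572] 0.0
(0.48, -0.3105, 0.205) [-0.02  0.06 -0.1 ]
(0.48, -0.3105, 0.058) [-0.01  0.01  4.9 ]
389.60377402820575 299.7160417193824
```

View pics/w6.png

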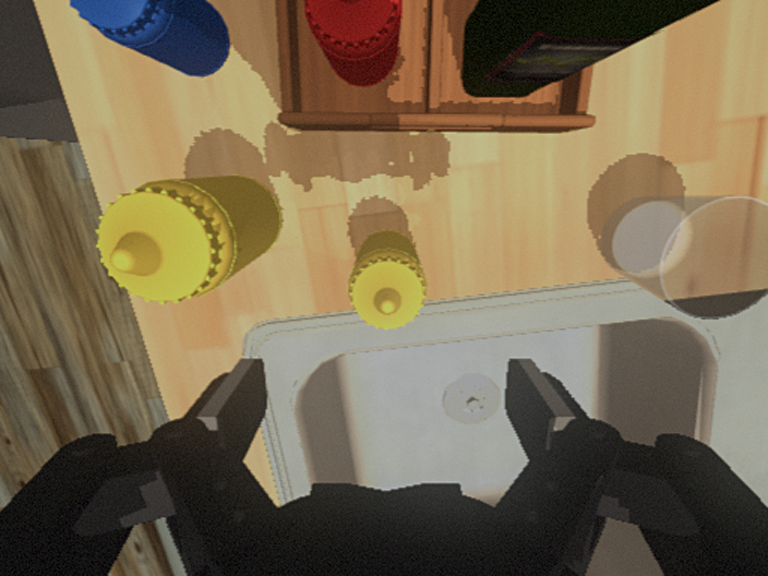

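The mustard nozzle is at (388,298) against a predicted (390,300), so the position is right. Descending.

Request:
step_arm([
  [1, 0, 0.05, 0.5, 0],
  [1, 0, 0, 1, 0],
  [1, 0, 0, 1, 0],
  [1, 0, 0, 1, 0],
  [1, 0, 0, 0.8, 0],
  [1, 0, 0, 0.4, 0],
  [1, 0, 0, 0.1, 0],
  [1, 0, 0, 0, 0],
  [0, 0, 0, 0, 0],
  [0, 0, 0, 0, 0],
  [0, 0, 0, 0, 0],
  [0, 0, 0, 0, 0],
  [0, 0, 0, 0, 0],
], grip_force=35)

```text
time: 20.8
position: [0.4804, -0.3116, 0.06]
ee_rot: [0.75, 0.661, 0.0, 0.0]
wrist_force: [-2.3, 0.9, 6.6]
finger_gap: 0.0506
gripper_force: 36.4
```

```bash
python3 -c "
from h import *
go((.48,-.31,.24),(.4934,-.0526,.24),(.5946,-.0654,.24))"
```

```text
t 20.8 pos [ 0.4804 -0.3116  0.06  ] xaz 82.75 gap 0.0506 q [ 0.3029  0.7443  0.3786  1.8302 -0.4282  0.6475  0.8099] F [-2.3259  0.878   6.5651] 36.38390881475061
(0.48, -0.31, 0.24) [ 0.05 -0.02 -6.  ]
(0.4934, -0.0526, 0.24) [ 8.57 -0.64 -0.  ]
(0.5946, -0.0654, 0.24) [0.  3.4 0. ]
```

Request:
step_arm([
  [0, 0, 0, -0.5, 0],
  [0, 0, 0, -1, 0],
  [0, 0, 0, -1, 0],
  [0, 0, 0, -1, 0],
  [0, 0, -0.3, -1, 0],
  [0, 0.4, -0.5, -0.5, 0],
  [0, 1, -0.4, 0, 0],
  [0, 1, 0, 0, 0],
  [0, 1, 0, 0, 0],
  [0, 1, 0, 0, 0],
  [0, 1, 0, 0, 0],
  [0, 1, 0, 0, 0],
  [0, 1, 0, 0, 0],
  [0, 0.8, 0, 0, 0],
  [0, 0.42, 0.3, 0, 0],
  [0, 0, 0, 0, 0],
])

```text
time: 22.8
position: [0.4872, -0.0509, 0.2094]
ee_rot: [0.75, 0.662, 0.0, 0.001]
wrist_force: [0.1, 0.9, -0.8]
finger_gap: 0.0505
gripper_force: 37.0
```

```bash
python3 -c "
from h import *
go((.5946,-.0654,.21),(.5946,-.0654,.068))"
```

```text
t 22.8 pos [ 0.4872 -0.0509  0.2094] xaz 82.88 gap 0.0505 q [-0.2959  0.4301  0.5065  1.9163 -0.2696  0.8607  0.2247] F [ 0.1348  0.9324 -0.8136] 37.0411370677175
(0.5946, -0.0654, 0.21) [-0.04  3.61 -0.02]
(0.5946, -0.0654, 0.068) [ 0.   -0.01  4.73]
```

Request:
step_arm([
  [0, -0.04, 0.6, 0, 0],
  [0, 0, 1, 0, 0],
  [0, 0, 1, 0, 0],
  [0, 0, 0.7, 0, 0],
  [0, 0, 0.3, 0, 0],
  [0, 0, 0, 0.5, 0],
  [0, 0, 0, 1, 0],
  [0, 0, 0, 1, 0],
  [0, 0, 0, 1, 0],
  [0, 0, 0, 0.7, 0],
  [0, 0, 0, 0.2, 0],
  [0, 0, 0, 0, 0],
])

```text
time: 24.3
position: [0.5924, -0.0663, 0.077]
ee_rot: [0.75, 0.661, -0.0, -0.0]
wrist_force: [0.1, 0.8, -1.2]
finger_gap: 0.0504
gripper_force: 37.0
```

```bash
python3 -c "
from h import *
go((.5946,-.0654,.068))
crop(eyes.get_image('wrist'),0,0,512,384,1.2,'pics/w7.png')"
```

```text
t 24.3 pos [ 0.5924 -0.0663  0.077 ] xaz 82.74 gap 0.0504 q [-0.1658  0.7484  0.3986  1.7502 -0.4083  0.727   0.3198] F [ 0.0733  0.8053 -1.1686] 37.025732804322615
(0.5946, -0.0654, 0.068) [0.04 0.07 0.3 ]
```

View pics/w7.png

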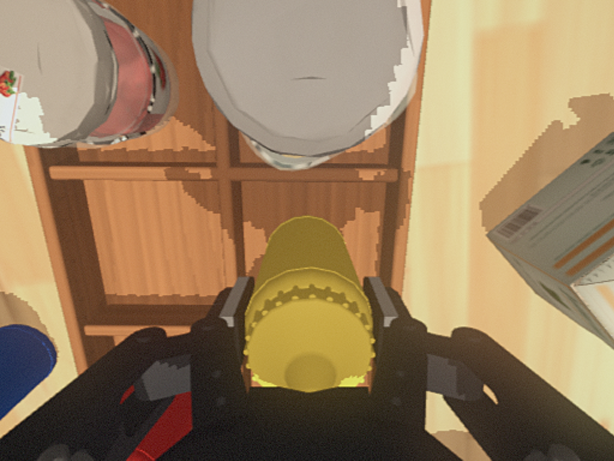

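The mustard is centred between its dividers in the back middle, and the jam is upright at front left. Lowering.

Request:
step_arm([
  [0, 0.02, 0.05, 0.15, 0],
  [0, 0, 0, 0.12, 0],
  [0, 0, 0, 0.06, 0],
  [0, 0, 0, 0.02, 0],
  [0, 0, 0, 0, 0],
])

```text
time: 24.98
position: [0.5947, -0.0657, 0.0681]
ee_rot: [0.75, 0.661, 0.0, -0.0]
wrist_force: [-1.9, 0.8, 6.9]
finger_gap: 0.0506
gripper_force: 37.8
```

Request:
step_arm([
  [0.8, 0, 0, 0, 0],
  [0.8, 0, 0, 0, 0],
  [0.85, 0, 0, -0.2, 0],
  [0.85, 0, 0, -1, 0],
  [0.85, 0, 0, -1, 0],
  [0.85, 0, 0, -1, 0],
  [1, 0, 0, -1, 0],
  [1, 0, 0, -1, 0],
  [1, 0, 0, 0, 0],
])

```text
time: 26.1
position: [0.5962, -0.0665, 0.2254]
ee_rot: [0.75, 0.661, 0.002, 0.002]
wrist_force: [-0.3, 0.7, -1.0]
finger_gap: 0.0857
gripper_force: 0.0
```

Request:
step_arm([
  [1, 0.5, -0.2, 0, 0],
  [1, 1, -0.5, 0, 0],
  [1, 1, -0.5, 0, 0],
  [1, 1, -0.5, 0, 0],
  [1, 1, -0.5, 0, 0],
  [1, 1, -0.5, 0, 0],
  [1, 1, -0.5, 0, 0],
  [1, 1, -0.5, 0, 0],
  [1, 1, -0.5, 0, 0],
  [1, 1, -0.5, 0, 0],
  [1, 1, -0.5, 0, 0],
  [1, 1, -0.5, 0, 0],
  [1, 1, -0.5, 0, 0],
  [1, 0.7, -0.35, 0, 0],
  [1, 0, 0, 0, 0],
  [1, 0, 0, 0, 0],
])

```text
time: 28.1
position: [0.4493, 0.3505, 0.2218]
ee_rot: [0.751, 0.661, -0.001, 0.0]
wrist_force: [0.3, -0.5, -0.4]
finger_gap: 0.0854
gripper_force: 0.0
```

```bash
python3 -c "
from h import *
go((.451,.366,.23),(.451,.366,.04))
crop(eyes.get_image('wrist'),0,0,512,384,1.5,'pics/w8.png')
for p in [(.451,.366,.105)]:
    m=eyes.camera_model('wrist');o=manip.get_obs();T=np.eye(4);T[:3,:3]=R.from_quat(o['ee_rot']).as_matrix();T[:3,3]=o['position'];q=np.linalg.inv(T@m['mount'])@np.append(p,1);f=192/np.tan(np.radians(m['vertical_fov']/2));print(1.5*(m['cx']-f*q[0]/q[2]),1.5*(m['cy']+f*q[1]/q[2]))
"
```

```text
t 28.1 pos [0.4493 0.3505 0.2218] xaz 82.71 gap 0.0854 q [-1.0152  0.5376  0.4962  1.6842 -0.2931  0.9968 -0.5441] F [ 0.3365 -0.5368 -0.4034] 0.0
(0.451, 0.366, 0.23) [ 0.52 -0.01 -0.27]
(0.451, 0.366, 0.04) [0.01 0.01 6.33]
385.1494469318844 254.75094804084137
```

View pics/w8.png

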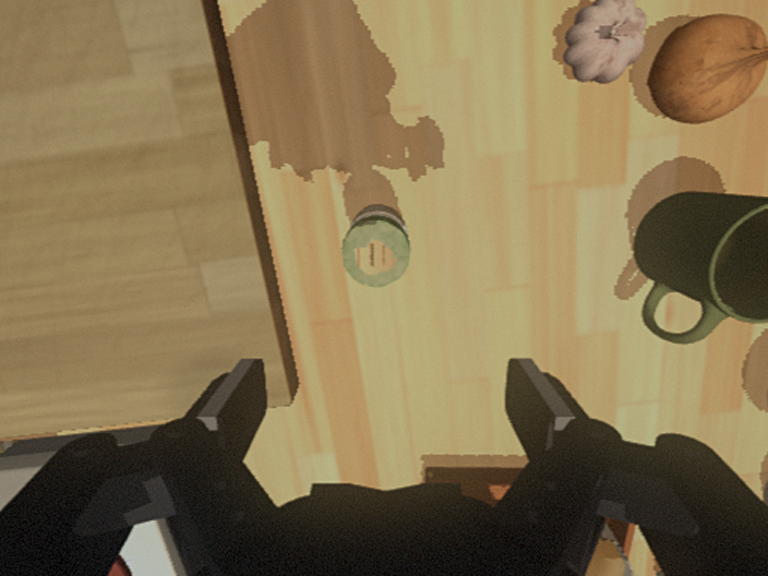

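```bash
python3 -c "
from h import *
p=at('wrist',376/1.5,253/1.5,.105);print(p);go((p[0],p[1],.23),(p[0],p[1],.05))
print(at('wrist',262/1.5,300/1.5,.03))"
```

```text
[0.4453 0.3679 0.105 ]
t 28.15 pos [0.4498 0.3501 0.2222] xaz 82.64 gap 0.0855 q [-1.0145  0.5372  0.4968  1.6839 -0.2933  0.9969 -0.5442] F [ 0.3207 -0.3709 -0.5934] 0.0
(np.float64(0.44527844007602707), np.float64(0.36790300258117126), 0.23) [ 0.57 -0.22 -0.26]
(np.float64(0.44527844007602707), np.float64(0.36790300258117126), 0.05) [0.01 0.   6.  ]
[0.3383 0.3239 0.03  ]
```

Request:
step_arm([
  [1, 0.57, -0.2, 0, 0],
  [1, 0, 0, 0.6, 0],
  [1, 0, 0, 1, 0],
  [1, 0, 0, 1, 0],
  [1, 0, 0, 1, 0],
  [1, 0, 0, 1, 0],
  [1, 0, 0, 0.8, 0],
  [1, 0, 0, 0.3, 0],
  [1, 0, 0, 0, 0],
  [0, 0, 0, 0, 0],
  [0, 0, 0, 0, 0],
  [0, 0, 0, 0, 0],
  [0, 0, 0, 0, 0],
  [0, 0, 0, 0, 0],
], grip_force=35)

```text
time: 29.9
position: [0.4458, 0.37, 0.0525]
ee_rot: [0.75, 0.661, 0.0, -0.0]
wrist_force: [-2.3, -0.0, 6.1]
finger_gap: 0.0444
gripper_force: 35.4
```

```bash
python3 -c "
from h import *
go((.4453,.368,.19),(.4934,-.0526,.19),(.4934,-.0526,.06))"
```

```text
t 29.9 pos [0.4458 0.37   0.0525] xaz 82.78 gap 0.0444 q [-0.9586  0.7623  0.3717  1.8146 -0.4319  0.6446 -0.4571] F [-2.3219 -0.0185  6.0728] 35.408578792994376
(0.4453, 0.368, 0.19) [-0.06 -0.01 -4.58]
(0.4934, -0.0526, 0.19) [-13.71   3.35  -0.02]
(0.4934, -0.0526, 0.06) [-0.01 -0.    4.33]
```

Request:
step_arm([
  [0, 0, 0, -0.5, 0],
  [0, 0, 0, -1, 0],
  [0, 0, 0, -1, 0],
  [0, 0, 0, -1, 0],
  [0, 0, 0, -1, 0],
])

```text
time: 30.52
position: [0.4457, 0.3692, 0.188]
ee_rot: [0.75, 0.661, 0.0, 0.0]
wrist_force: [-0.2, 0.4, -0.7]
finger_gap: 0.0437
gripper_force: 35.9
```

Request:
step_arm([
  [0, -0.5, 0.1, 0, 0],
  [0, -1, 0.25, 0, 0],
  [0, -1, 0.25, 0, 0],
  [0, -1, 0.25, 0, 0],
  [0, -1, 0.25, 0, 0],
  [0, -1, 0.25, 0, 0],
  [0, -1, 0.25, 0, 0],
  [0, -1, 0.25, 0, 0],
  [0, -1, 0.25, 0, 0],
  [0, -1, 0.25, 0, 0],
  [0, -1, 0.25, 0, 0],
  [0, -1, 0.25, 0, 0],
  [0, -1, 0.25, 0, 0],
  [0, -0.9, 0.2, 0, 0],
  [0, -0.35, 0, 0, 0],
  [0, 0, 0, 0, 0],
  [0, 0, 0, 0, 0],
])

```text
time: 32.65
position: [0.4917, -0.0506, 0.1862]
ee_rot: [0.75, 0.662, -0.0, -0.001]
wrist_force: [0.2, 0.1, -2.1]
finger_gap: 0.0436
gripper_force: 36.0
```

```bash
python3 -c "
from h import *
go((.4934,-.0526,.187),(.4934,-.0526,.0605))"
```

```text
t 32.65 pos [ 0.4917 -0.0506  0.1862] xaz 82.88 gap 0.0436 q [-0.2753  0.4677  0.4842  1.9325 -0.2946  0.8119  0.2454] F [ 0.1587  0.1399 -2.0596] 35.956391959043685
(0.4934, -0.0526, 0.187) [-0.06  0.07 -0.03]
(0.4934, -0.0526, 0.0605) [-0.    0.    4.22]
```

Request:
step_arm([
  [0, -0.06, 0.06, 0.5, 0],
  [0, 0, 0, 1, 0],
  [0, 0, 0, 1, 0],
  [0, 0, 0, 0.9, 0],
  [0, 0, 0, 0.4, 0],
  [0, 0, 0, 0.15, 0],
  [0, 0, 0, 0, 0],
  [0, 0, 0, 0.1, 0],
  [0, 0, 0, 0.05, 0],
  [0, 0, 0, 0, 0],
])

```text
time: 33.9
position: [0.4937, -0.0541, 0.0638]
ee_rot: [0.75, 0.661, 0.0, 0.0]
wrist_force: [1.2, 0.9, -1.7]
finger_gap: 0.0437
gripper_force: 35.9
```

Request:
step_arm([
  [0, 0, 0, 0.06, 0],
  [0, 0, 0, 0.05, 0],
  [0, 0, 0, 0, 0],
])

```text
time: 34.28
position: [0.4936, -0.0541, 0.0605]
ee_rot: [0.75, 0.661, 0.0, -0.0]
wrist_force: [-0.9, -0.3, 1.6]
finger_gap: 0.0439
gripper_force: 36.0
```

Request:
step_arm([
  [0, 0, 0, 0.04, 0],
  [0, 0, 0, 0, 0],
  [0.7, 0, 0, 0, 0],
  [0.7, 0, 0, 0, 0],
  [0.75, 0, 0, -0.2, 0],
  [0.75, 0, 0, -1, 0],
  [0.75, 0, 0, -1, 0],
  [0.75, 0, 0, -1, 0],
  [0.75, 0, 0, -1, 0],
  [0.75, 0, 0, -1, 0],
  [0.75, 0, 0, -1, 0],
  [0.75, 0, 0, 0, 0],
])

```text
time: 35.78
position: [0.4949, -0.0546, 0.2474]
ee_rot: [0.75, 0.661, 0.002, 0.002]
wrist_force: [-0.0, 0.7, -0.7]
finger_gap: 0.0642
gripper_force: 0.0
```

Request:
step_arm([
  [0.75, 0.5, 0, 0, 0],
  [0.75, 1, -0.1, 0, 0],
  [0.75, 1, -0.1, 0, 0],
  [0.75, 1, -0.1, 0, 0],
  [0.75, 1, -0.1, 0, 0],
  [0.75, 1, -0.1, 0, 0],
  [0.75, 1, -0.1, 0, 0],
  [0.75, 1, -0.1, 0, 0],
  [0.75, 1, -0.1, 0, 0],
  [0.75, 1, -0.1, 0, 0],
  [0.75, 0.5, 0, 0, 0],
  [0.75, 0, 0, 0, 0],
])

```text
time: 37.28
position: [0.5038, 0.248, 0.2439]
ee_rot: [0.749, 0.662, -0.001, -0.0]
wrist_force: [0.0, -0.1, 0.2]
finger_gap: 0.0639
gripper_force: 0.0
```

```bash
python3 -c "
from h import *
go()
a=cv2.resize(eyes.get_image('top')[130:280,200:400],None,fx=2,fy=2,interpolation=2);b=cv2.resize(eyes.get_image('scene')[130:280,160:360],None,fx=2,fy=2,interpolation=2)
cv2.imwrite('pics/end.png',np.hstack([a,b])[:,:,::-1])"
```

```text
t 37.27 pos [0.5038 0.248  0.2439] xaz 82.91 gap 0.0639 q [-0.8083  0.4986  0.4848  1.6763 -0.262   1.0341 -0.3621] F [ 0.0369 -0.1228  0.223 ] 0.0
```

View pics/end.png

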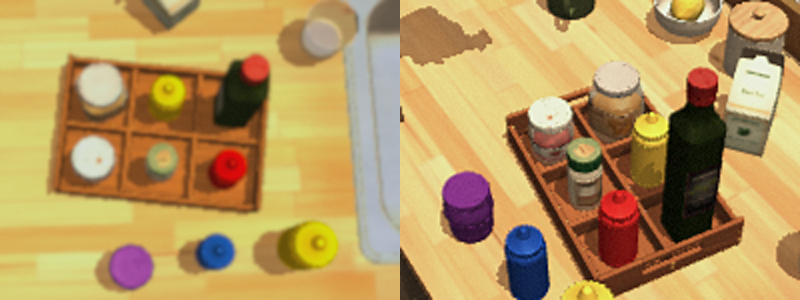

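The final pictures show all six items upright. In the top view, the front row is jam (93,158), herb (162,160), ketchup (228,168), and the back row is honey, mustard (168,95), oil. The arm is clear, so I'm handing in.

```bash
python3 -c "
from station import manip
print(manip.close_job())"
```

```text
the job is handed in; nothing more can be done
None
```

The caddy is in order and handed in at about 37 s: ketchup in front of the oil, jam in front of the honey, mustard between oil and honey, and herb jar between ketchup and jam. All stood upright in the final pictures, and the oil and honey were not moved.

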